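Click the slat-spacing stop to five

ROBOT

A 6-joint arm with a two-finger parallel gripper is mounted at the origin on the work surface. World frame = base frame: x ahead of the robot, y to its left, z up, the work surface at z = 0. Lengths are in m, angles in rad, forces in N, time in s.
With the tool pointing down it reaches from about 0.35 to 0.775 m from the base axis. Payload 5.5 kg.
Tool frame: the origin (TCP) lies between the finger pads, 19 mm behind the fingertips; this is the grasp point; z points along the fingers, y is the line along which they close (so a half turn about z gives the same grasp; the last joint's range is limited). The gripper opens to 85 mm and grips with 20 to 120 N. Pads are 22 mm wide; open, the fingers measure 114 mm over their backs; the gripper's body (76 mm by 85 mm) begins 54 mm behind the grasp point. The pads swing forward as they close: fully open they stand 13 mm farther back than shut.
Start: joints at [-1.459, 0.313, 0.046, 1.304, 0, 1.431], TCP at [0.143, -0.557, 0.25] pointing down, gripper open.
Joint ranges: [-2.76, 2.76], [-0.86, 1.69], [-1.03, 1.26], [-2.2, 2.34], [-1.47, 1.5], [-3.14, 3.14]. Speed limits (rad/s): [2.57, 2.57, 3.14, 3.14, 3.14, 3.14].

INTERFACE

Orientations are given as a unit quaternion [w, x, y, z].
In Python, from workcell import env gives the robot as it stands.
- The arm moves only by the tool move_arm, never from a script. Its argument "targets" is a list of rows, each a list of 3 entries, a list of its own where there are three numbers: the shift along the tool's x, y, z in mm, then the turn, a rotation vector about the tool's x, y, z in units of 10 degrees (1.0 is 10 degrees), then the closure, from -1 (fully open) to 1 (shut). In form: [[[dx, dy, dz], [ax, ay, az], gripper], ...]. A call has 1 to 5 rows; each row is the pose to reach, as a shift and turn from the pose commanded when the call began, along the tool's axes at that moment; what a row does not reach only later rows make up. A row lasts 1/8 s, in which the tool goes at most 62.5 mm and 10.7 degrees, less where a joint would pass 70% of its speed; a pose out of reach is approached as far as the arm can. A call with a gripper value outside its range is refused whole. The fingers move at their own pace and stop on an object; "squeeze" is the grip in N (left out, the last holds). Time passes only in rows, so rows that repeat a pose let the fingers close. It gives the time, the measured TCP pose, the force, the opening and the grip force at its end, in the units of the state.
- env.get_state(): the state, without advancing time (a new reading comes with each control period).
- env.read_camera(name): name is "side" or "top" or "wrist"; returns a dict with "pixels" (420x560x3 uint8, red, green, blue), "fovy" (degrees; the focal length in pixels is half the picture's height over the tangent of half this angle, whatever the lens; pixels are square), "cx", "cy" (the principal point, pixels), "extrinsics" (4x4, takes a point from world to camera coordinates); the wrist camera has in their place "mount" (4x4, takes a point from camera to tool coordinates, whose origin is the TCP and whose axes are the flange's). Camera axes: x right, y up, looking along -z (the intrinsics and any distortion apply to the point x, -y, -z); pixel columns grow to the right and rows downward; lengths in m; the calibration is good to about 2 mm. The wrist camera is an equidistant fisheye: a pixel r from the principal point sees the ray r / f radians off the axis. A picture is of the moment at which its call begins: read the wrist's pose just before it. There is no depth.
- env.hand_in(): hands the job in; it is judged then, once.
Trained networks look in a picture, given as the dict that the camera call returned (one of the last four; its "shot" number tells which), for a name from the list of things; names that differ only in an ending like _2 or _b are one class to them, and where a whole thing is asked for, a point or a joint stands for the part that bears it (a point fixed in the world has none). Each returns a list of dicts, best first, with "confidence" (0 to 1); they miss things now and then, are a little off and sometimes report something else, mostly with a low value. They report only what shows in the picture. A call takes as long as a camera call.
- env.spot_in(thing, picture): "centre" ([x, y, z] in m, in world coordinates, good to about 4 mm: the middle of the surface that is visible of it).
- env.regions_of(thing, picture): "mask" (420x560 bool, what is visible of it).
- env.landmark_of(thing, picture): "centre" ([x, y, z] in m, in world coordinates, good to about 4 mm: a listed point, or the origin of a listed thing).
The state is a dict: "clock": time; "joint_pos": joint angles; "qvel": joint speeds; "tau": joint torques, N m; "tcp_pos": TCP position; "orientation": TCP orientation; "wrist_force": force on the tool from outside, world axes, zero at the start; "ft_torque": the same for the moment, N m; "finger_gap": finger opening in m; "grip_force": force on a finger pad.
Only numpy, scipy, OpenCV 4.12 (cv2) and the standard library are available. Lean on these libraries where they do the work, as an engineer would, in place of code of your own. Each camera call takes 0.05 s, during which the arm holds its last target. There are 200 camera calls.

TASK

Set the spacing stop of the wooden-frame jig with its black click dial: first wind the dial gently anticlockwise to its zero end stop without forcing it, then turn it clockwise exactly five clicks from there. Move the stop only through the dial, then throw the red lock lever fully over to the far side, let go, and leave the tools and stock lying around the jig undisturbed.

Things in the scene. Friction and masses are not known exactly. Their poses are not given: they have to be found in the camera images.
- jig: The jig, screwed to the bench: plywood board 190 (x) x 360 (y) x 18 mm; origin: centre of its underside, z up. Blue dial housing, 86 x 86 mm, top 52 mm above the bench, centred at jig x -20, y +115 mm. A fixed light-wood rail lies across it at jig y -35 mm, top 40 mm above the bench. The axes of all its points are parallel to its own.
- dial_grip (a point): Fixed point of the jig on the axis of the black dial, 22 mm above the housing top (74 mm above the bench): a good TCP height to grip it from above. The dial is a round rubber-covered upright knob, 48 mm in diameter, from 3 to 33 mm above the housing top, with a white line on its top. It turns about the vertical; clockwise seen from above raises the setting. It starts 2 to 5 clicks up.
- dial_top (a point): Fixed point on the dial's axis at its top face (85 mm above the bench). 18 clicks a turn (0.349 rad each), 12 in all. Turning out of a click at once takes about 0.35 N m; that falls to 0 midway, then the dial pulls onward with up to 0.35 N m until the next click, where it resists again. Let go within 0.1 rad of a click, it settles there. Gripped with 45 N it does not slip at 1 N m.
- zero_dot (a point): Red dot on the housing top, 34 mm from the dial's axis on its jig -x side (52 mm above the bench): the white line points to it at setting 0. There, at the anticlockwise end, a springy stop adds 0.5 N m at once, and 3 N m more per rad of over-turn, to the click's own torque (0.8 to 1 N m in all). Over-turning it by more than 0.21 rad counts as forcing it; let go, it springs back to 0.
- stop_face (a point): Middle of the top edge, towards the wood rail, of the spacing stop: a sliding aluminium bar 150 (x) x 14 x 24 mm, top 42 mm above the bench, between dial housing and wood rail. At the zero stop this point lies at jig x +8, y +38 mm; each clockwise click moves it 0.5 mm to jig -y, away from the dial (five clicks: y +35.5 mm). The bar must not be pushed directly.
- lock (a joint): Angle of the red lock lever, rad: 0 leaning to jig -x (as it starts), grows as its tip is pushed to jig +x (the far side), end of travel 1.0. Stiff enough to stay where it is left.
- lock_tip (a point): Centre of the red ball (26 mm in diameter) at the tip of the lock lever, 70 mm from its pivot, which lies at jig x 0, y -125 mm, 40 mm above the bench, on a dark block 70 (x) x 50 mm, top 43 mm above the bench. The tip moves in an upright arc 101 to 110 mm above the bench, about 67 mm along jig x in all; 1 to 3 N at the ball moves it.
- clip_box: Open blue box 80 x 110 x 50 mm, loose, to be left alone. Origin: centre of underside.
- driver: Blue electric screwdriver lying down, about 240 mm long and 34 mm thick, loose, to be left alone. Origin on the underside; bit to its +x.
- blocks: Stack of thin wooden blocks 60 x 90 x 48 mm, one loose piece, to be left alone. Origin: centre of underside.
- stop: The same sliding bar; origin: centre of its underside, 7 mm to jig +y of its rail-side face.

How it is judged:
By the outcome, as a careful person would: the job done as asked, in the order asked, and still so for the second after the job is handed in, with the robot touching nothing.
It also fails if it takes over 72 s, if anything falls off the work surface, if the arm or the gripper's body presses on something with over 40 N, if the wrist force passes 120 N, or if a joint passes its speed limit or range.

## Working session

There is one attempt and no reset: what is moved stays moved. The work goes in short steps, Python scripts to look and compute and a tool call to move; the robot and the scene stay as the last step left them, time stands still between calls to the robot, and variables do not carry over. Pictures are saved under pics/ and viewed, at most 10 in all, crops included, and the job is handed in when it is done.

Besides the shell and the picture viewer there is one more tool, called after "Call:" as name([rows], argument=value, ...), one row to a line, values as JSON. move_arm: Moves the arm, as the interface text tells. Its arguments: {"type":"object","properties":{"targets":{"type":"array","items":{"type":"array"}},"squeeze":{"type":"number"}},"required":["targets"]}

```bash
mkdir -p pics; ls
cat > h.py <<'E'
import numpy as np, cv2
from scipy.spatial.transform import Rotation as R
from workcell import env
def q2R(q): return R.from_quat([q[1],q[2],q[3],q[0]])
def save(p,n): cv2.imwrite(f'pics/{n}.png',p['pixels'][:,:,::-1])
def proj(p,X):
    X=np.atleast_2d(X); c=(p['extrinsics']@np.c_[X,np.ones(len(X))].T).T
    f=210/np.tan(np.radians(p['fovy'])/2)
    return np.c_[p['cx']+f*c[:,0]/-c[:,2], p['cy']-f*c[:,1]/-c[:,2]]
def pix2z(p,u,v,z):
    f=210/np.tan(np.radians(p['fovy'])/2); E=np.array(p['extrinsics'])
    d=E[:3,:3].T@np.array([(u-p['cx'])/f,-(v-p['cy'])/f,-1]); o=-E[:3,:3].T@E[:3,3]
    return o+d*(z-o[2])/d[2]
def tool(X):  # world point -> tool coords mm
    s=env.get_state(); return q2R(s['orientation']).inv().apply(np.array(X)-s['tcp_pos'])*1000
E
cat > a.py <<'E'
from h import *
np.set_printoptions(precision=4,suppress=True)
ims=[]
for c in ('top','side'):
    p=env.read_camera(c); ims.append(p['pixels'])
    print(c,[ (k,v) for k,v in p.items() if k not in('pixels','extrinsics')])
    print(p.get('extrinsics'))
    for t in ['jig','dial_grip','dial_top','zero_dot','stop_face','lock_tip','clip_box','driver','blocks','stop']:
        r=env.landmark_of(t,p)
        print(t,[(np.round(x['centre'],4),round(x['confidence'],2)) for x in r[:2]])
    save(p,c+'0')
s=env.get_state(); print(s)
E
python3 a.py
```

```text
pics
top [('fovy', 47.98435627799273), ('cx', 273.1958477207411), ('cy', 208.5220894055928), ('shot', 1)]
[[-0.0213 -0.9995  0.0227  0.0044]
 [ 0.997  -0.0195  0.0743 -0.5534]
 [-0.0738  0.0243  0.997  -1.2782]
 [ 0.      0.      0.      1.    ]]
jig [(array([0.4879, 0.0529, 0.0697]), 0.69), (array([ 0.4908, -0.0661, -0.0006]), 0.66)]
dial_grip [(array([0.4906, 0.0508, 0.0727]), 0.61)]
dial_top [(array([0.4881, 0.0499, 0.0858]), 0.77)]
zero_dot [(array([0.4574, 0.0597, 0.0518]), 0.67)]
stop_face [(array([ 0.5007, -0.0289,  0.0388]), 0.8)]
lock_tip [(array([ 0.4314, -0.186 ,  0.0988]), 0.67)]
clip_box [(array([ 0.341 , -0.4228, -0.0007]), 0.64), (array([0.4608, 0.0588, 0.0508]), 0.47)]
driver [(array([0.7539, 0.0508, 0.002 ]), 0.65)]
blocks [(array([0.5111, 0.4149, 0.0017]), 0.96)]
stop [(array([ 0.5046, -0.0244,  0.0178]), 0.61)]
side [('fovy', 50.215948973895365), ('cx', 283.7943700512263), ('cy', 210.30600799862304), ('shot', 2)]
[[ 0.9828 -0.1838  0.0161 -0.5322]
 [ 0.1239  0.7224  0.6803 -0.1282]
 [-0.1367 -0.6666  0.7328 -1.0823]
 [ 0.      0.      0.      1.    ]]
jig []
dial_g
[... 255 characters left out ...]

clip_box [(array([ 0.3427, -0.4193, -0.0002]), 0.58)]
driver [(array([ 0.7497,  0.0545, -0.0037]), 0.64)]
blocks [(array([0.5127, 0.4144, 0.0006]), 0.78)]
stop [(array([ 0.5057, -0.0225,  0.0173]), 0.91)]
{'clock': 1.1, 'joint_pos': array([-1.4586,  0.3132,  0.0461,  1.3036,  0.    ,  1.4312]), 'qvel': array([ 0.0023, -0.0016,  0.0012, -0.0011, -0.0022,  0.0009]), 'tau': array([  0.0005, -48.048 ,  29.8817,   0.0004,  -0.0001,  -0.    ]), 'tcp_pos': array([ 0.1432, -0.5569,  0.25  ]), 'orientation': array([0.    , 0.9921, 0.1255, 0.    ]), 'wrist_force': array([-0.4386,  0.372 , -0.2882]), 'ft_torque': array([ 0.0282, -0.024 ,  0.042 ]), 'grip_force': 0.0, 'finger_gap': 0.08562040404857109}
```

```bash
cat > b.py <<'E'
from h import *
from scipy.optimize import least_squares
np.set_printoptions(precision=4,suppress=True)
L=np.array([[-20,115],[-20,115],[-54,115],[8,36.2],[-33.5,-125],[-20,115],[-20,115],[-54,115],[8,36.2],[-33.5,-125],[0,0]])/1000
W=np.array([[.4906,.0508],[.4881,.0499],[.4574,.0597],[.5007,-.0289],[.4314,-.186],[.4925,.0489],[.488,.0508],[.4571,.0573],[.5058,-.033],[.4339,-.1791],[.4908,-.0661]])
f=lambda x:(L@np.array([[np.cos(x[2]),np.sin(x[2])],[-np.sin(x[2]),np.cos(x[2])]])+x[:2]-W).ravel()
r=least_squares(f,[.49,-.06,0],loss='soft_l1',f_scale=.003); x=r.x; print(x,f(x).reshape(-1,2)*1000)
def jw(P):
    P=np.atleast_2d(P)/1000; c,s=np.cos(x[2]),np.sin(x[2])
    return np.c_[P[:,:2]@np.array([[c,s],[-s,c]])+x[:2],P[:,2]]
if __name__=='__main__':
    box=[[-63,72,52],[23,72,52],[23,158,52],[-63,158,52]]; brd=[[-95,-180,18],[95,-180,18],[95,180,18],[-95,180,18]]
    pts=[[-20,115,85],[-54,115,52],[0,-125,43]]
    for c in ('top','side'):
        p=env.read_camera(c); im=p['pixels'][:,:,::-1].copy()
        for q in (box,brd): cv2.polylines(im,[proj(p,jw(q)).round().astype(int)],True,(0,255,255),1)
        for u in proj(p,jw(pts)): cv2.circle(im,tuple(u.round().astype(int).tolist()),3,(255,0,255),1)
        cv2.imwrite(f'pics/{c}1.png',im)
    print(jw(pts))
E
python3 b.py
```

```text
[ 0.4889 -0.0658 -0.1848] [[-0.2532  0.0799]
 [ 2.2468  0.9799]
 [-0.474  -2.5713]
 [ 2.6872 -2.8239]
 [ 1.5671  3.4493]
 [-2.1532  1.9799]
 [ 2.3468  0.0799]
 [-0.174  -0.1713]
 [-2.4128  1.2761]
 [-0.9329 -3.4507]
 [-1.9298  0.263 ]]
[[ 0.4903  0.0509  0.085 ]
 [ 0.4569  0.0571  0.052 ]
 [ 0.4659 -0.1887  0.043 ]]
```

View pics/top1.png

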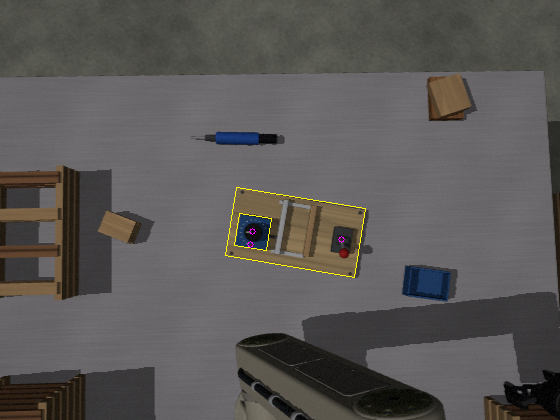

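View pics/side1.png

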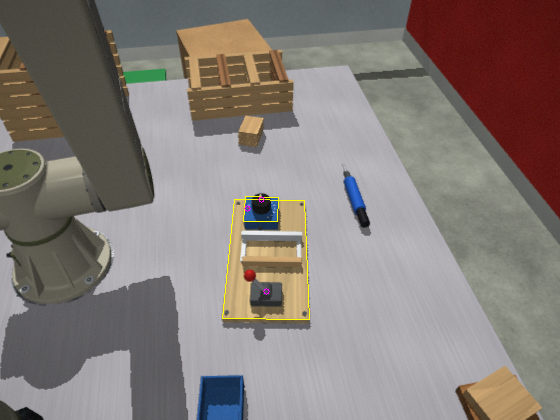

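The overlays sit on the jig in both views: in the top view the dial is at about (253,232) and the red ball at (344,253). In the side view the dial is at (261,201). The jig yaw is about -0.185, and the measured heights are consistent. Next I move towards the dial.

Call:
move_arm([
  [[40,-41,4],[0,0,-1],-1],
  [[80,-82,8],[0,0,-2],-1],
  [[120,-123,12],[0,0,-3],-1],
  [[160,-165,16],[0,0,-4],-1],
  [[200,-206,20],[0,0,-5],-1],
])

```text
clock: 1.82
tcp_pos: [0.2862, -0.306, 0.2301]
orientation: [0.0, 0.845, 0.535, 0.0]
wrist_force: [1.7, -0.2, 0.4]
finger_gap: 0.0856
grip_force: 0.0
```

```bash
python3 -c "
from h import *
print(tool([.4903,.0509,.2]),env.get_state()['joint_pos'])"
```

```text
[409.8686862   32.13306954  29.95492401] [-1.01097715e+00  1.89010628e-02 -3.59286827e-01  1.19167855e+00
  1.63690717e-04  1.00093022e+00]
```

Call:
move_arm([
  [[50,4,4],[0,0,-1],-1],
  [[100,8,8],[0,0,-2],-1],
  [[155,12,12],[0,0,-3],-1],
  [[205,16,16],[0,0,-4],-1],
  [[255,20,19],[0,0,-5],-1],
])

```text
clock: 2.45
tcp_pos: [0.4145, -0.0846, 0.2112]
orientation: [0.001, 0.539, 0.842, 0.0]
wrist_force: [1.6, -0.3, 0.2]
finger_gap: 0.0853
grip_force: 0.0
```

```bash
python3 -c "
from h import *
print(tool([.4903,.0509,.2]),env.get_state()['joint_pos'])"
```

```text
[ 91.31407739 125.64075094  11.14828537] [-3.91599972e-01  3.65475079e-02 -3.88469461e-01  1.14473182e+00
 -1.72605144e-04  7.46993410e-01]
```

Call:
move_arm([
  [[30,42,4],[0,0,0],-1],
  [[60,84,8],[0,0,0],-1],
  [[91,126,11],[0,0,0],-1],
  [[91,126,11],[0,0,0],-1],
])

```text
clock: 2.95
tcp_pos: [0.492, 0.0515, 0.1996]
orientation: [0.0, 0.539, 0.842, 0.0]
wrist_force: [-1.1, -0.7, -0.2]
finger_gap: 0.0852
grip_force: 0.0
```

```bash
cat > w.py <<'E'
from h import *
import sys
np.set_printoptions(precision=4,suppress=True)
s=env.get_state(); p=env.read_camera('wrist'); save(p,sys.argv[1])
print({k:v for k,v in p.items() if k!='pixels'}, s['tcp_pos'],s['joint_pos'])
for t in ('dial_top','zero_dot','dial_grip'):
    print(t,[(x['centre'],x['confidence']) for x in env.landmark_of(t,p)[:2]])
E
python3 w.py w0
```

```text
{'fovy': 65.70646984690485, 'cx': 282.01715330059767, 'cy': 207.76497710172052, 'mount': array([[ 0.001 ,  0.9486,  0.3166,  0.0812],
       [ 1.    , -0.0012,  0.0005,  0.0016],
       [ 0.0009,  0.3166, -0.9486, -0.124 ],
       [ 0.    ,  0.    ,  0.    ,  1.    ]]), 'shot': 5} [0.492  0.0515 0.1996] [-0.0582  0.1804 -0.2534  1.1367  0.0004  1.0811]
dial_top [([0.4914, 0.053, 0.0838], 0.66)]
zero_dot [([0.4571, 0.0547, 0.0539], 0.61), ([0.489, -0.0674, 0.0014], 0.39)]
dial_grip [([0.4853, 0.0507, 0.0728], 0.72)]
```

View pics/w0.png

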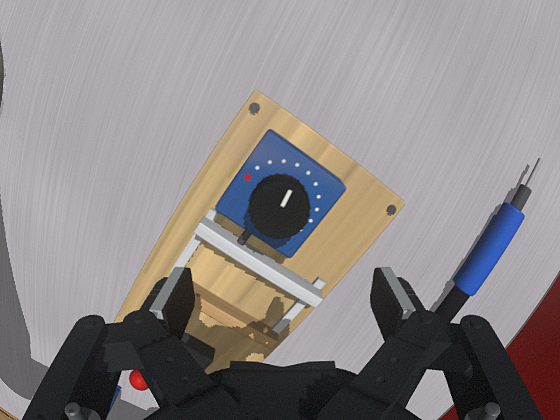

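The wrist view shows the dial centred near (279,205) and its white line running from about (281,206) to (291,191). The red dot is at (248,177), with white click dots going clockwise from it. I'll measure the line's angle and the dial axis.

```bash
cat > dial.py <<'E'
from h import *
import sys
np.set_printoptions(precision=4,suppress=True)
def back(p,s,uv,z):
    f=210/np.tan(np.radians(p['fovy'])/2); uv=np.atleast_2d(uv).astype(float)
    d=uv-[p['cx'],p['cy']]; r=np.hypot(*d.T)+1e-9; th=r/f
    c=np.c_[np.sin(th)*d[:,0]/r,-np.sin(th)*d[:,1]/r,-np.cos(th)]
    M=np.array(p['mount']); Rw=q2R(s['orientation'])
    o=Rw.apply(M[:3,3])+s['tcp_pos']; D=Rw.apply(c@M[:3,:3].T)
    return o+D*((z-o[2])/D[:,2])[:,None]
def toolproj(p,s,X):
    f=210/np.tan(np.radians(p['fovy'])/2); M=np.linalg.inv(np.array(p['mount']))
    t=q2R(s['orientation']).inv().apply(np.atleast_2d(X)-s['tcp_pos']); c=t@M[:3,:3].T+M[:3,3]
    r=np.hypot(c[:,0],c[:,1]); th=np.arctan2(r,-c[:,2])
    return np.c_[p['cx']+f*th*c[:,0]/r,p['cy']-f*th*c[:,1]/r]
def look(name=None, jyaw=-0.1848, ax=(.4903,.0509)):
    s=env.get_state(); p=env.read_camera('wrist')
    if name: save(p,name)
    im=p['pixels'].astype(int); uv=toolproj(p,s,[[*ax,.085]])[0]
    yy,xx=np.mgrid[:420,:560]; near=np.hypot(xx-uv[0],yy-uv[1])<60
    red=near&(im[...,0]>150)&(im[...,1]<90)&(im[...,2]<90)
    rd=back(p,s,[[xx[red].mean(),yy[red].mean()]],.052)[0] if red.any() else None
    dark=near&(im.max(2)<45)
    n,l,st,ce=cv2.connectedComponentsWithStats(dark.astype(np.uint8)); k=1+np.argmax(st[1:,4])
    cnt=np.argwhere(l==k)[:,::-1]
    B=back(p,s,cv2.convexHull(cnt.astype(np.int32))[:,0],.085)
    wh=(im.min(2)>130)&(np.hypot(xx-uv[0],yy-uv[1])<40)
    W=back(p,s,np.c_[xx[wh],yy[wh]],.085)
    rr=np.hypot(*(W[:,:2]-np.array(ax)).T); W=W[rr<.021]
    m=W.mean(0); v=np.linalg.svd(W-m)[2][0][:2]; v*=np.sign(v@(m[:2]-np.array(ax)))
    ang=np.arctan2(v[1],v[0]); z=jyaw+np.pi
    print('red',rd,'white n',len(W),'mean',m,'ang',ang,'radial ang',np.arctan2(m[1]-ax[1],m[0]-ax[0]),
      'setting clicks',((z-ang)%(2*np.pi))/.349066,((z-np.arctan2(m[1]-ax[1],m[0]-ax[0]))%(2*np.pi))/.349066)
    print('dark hull bounds', B.min(0),B.max(0), 'yaw', s['joint_pos'][0]-s['joint_pos'][5])
    return p,s
if __name__=='__main__': look(sys.argv[1] if len(sys.argv)>1 else None)
E
python3 dial.py; python3 -c "
from h import *
print(tool([.4903,.0509,.074]))"
```

```text
red [0.4586 0.0569 0.052 ] white n 74 mean [0.4923 0.0627 0.085 ] ang 1.5386216699324058 radial ang 1.3985834326126996 setting clicks 4.062758858374598 4.46393868488221
dark hull bounds [0.4671 0.0274 0.085 ] [0.5149 0.0763 0.085 ] yaw -1.145420328315044
[  2.87570524   1.26312415 126.10644769]
```

```bash
python3 -c "
from h import *
for i in range(3):
  s=env.get_state(); print(s['tcp_pos'],s['qvel'],tool([.491,.0515,.074])); env.read_camera('wrist')"
```

```text
[0.49035578 0.04780075 0.20010747] [-0.00770553 -0.00391012  0.00070915 -0.00217714  0.00169917  0.00207883] [  3.13390738   2.14818435 126.10613089]
[0.49044695 0.04771095 0.20016156] [-0.00193943 -0.00197955  0.00118359 -0.00301349 -0.00063527  0.00070743] [  3.25759702   2.07006851 126.16062909]
[0.49053041 0.04767547 0.20019224] [ 0.00177062 -0.00021051  0.0017523   0.00042038  0.0005027   0.00087311] [  3.33024101   1.99078878 126.19142502]
```

Call:
move_arm([
  [[3,2,40],[0,0,0],-1],
  [[3,2,80],[0,0,0],-1],
  [[3,2,110],[0,0,0],-1],
  [[3,2,126],[0,0,0],-1],
  [[3,2,126],[0,0,0],-1],
])

```text
clock: 3.98
tcp_pos: [0.4902, 0.0517, 0.0729]
orientation: [-0.001, 0.542, 0.84, -0.001]
wrist_force: [-0.3, 1.4, 0.3]
finger_gap: 0.0858
grip_force: 0.0
```

```bash
python3 dial.py w1; python3 -c "
from h import *
s=env.get_state(); print(s['tcp_pos'],s['wrist_force'],tool([.491,.0515,.074]))"
```

```text
red None white n 243 mean [0.4927 0.0622 0.085 ] ang 1.564663920480241 radial ang 1.3654083938065735 setting clicks 3.9881533380780483 4.558978129589303
dark hull bounds [0.4667 0.0276 0.085 ] [0.5151 0.0785 0.085 ] yaw -1.1457262713461787
[0.49104717 0.05179921 0.07392369] [ 0.29936349 -0.23780662  1.20569667] [-0.25306165 -0.16649089 -0.07625543]
```

View pics/w1.png

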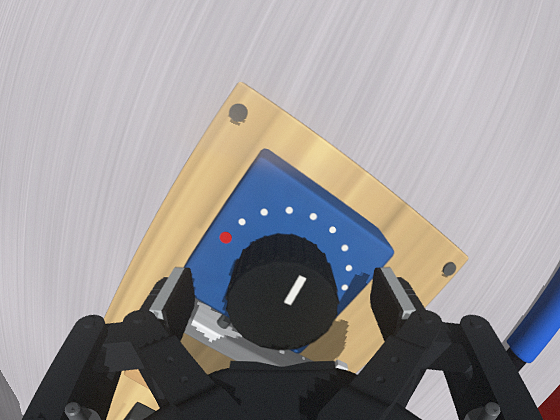

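The picture shows the dial midway between the pads at about (283,290). The white line, at (295,290), reads about 4 clicks. Now I grip it.

Call:
move_arm([
  [[0,0,0],[0,0,0],1],
  [[0,0,0],[0,0,0],1],
  [[0,0,0],[0,0,0],1],
  [[0,0,0],[0,0,0],1],
  [[0,0,0],[0,0,0],1],
], squeeze=55)

```text
clock: 4.65
tcp_pos: [0.4901, 0.0513, 0.0753]
orientation: [0.0, 0.542, 0.841, -0.002]
wrist_force: [-7.4, -4.2, 12.1]
finger_gap: 0.0467
grip_force: 55.0
```

```bash
cat > st.py <<'E'
from h import *
np.set_printoptions(precision=4,suppress=True)
s=env.get_state(); y=(s['joint_pos'][0]-s['joint_pos'][5])
print(s['clock'],s['tcp_pos'],'F',s['wrist_force'],'M',s['ft_torque'],'gap',s['finger_gap'],s['grip_force'],'yaw',y,'clicks turned acw',(y+1.1457)/.349066, 'tilt',q2R(s['orientation']).apply([0,0,1]))
E
python3 st.py
```

```text
4.65 [0.4901 0.0513 0.0753] F [-7.3634 -4.2382 12.1157] M [-0.8847  1.5695  0.0375] gap 0.046740772096274204 55.02768874168396 yaw -1.144888274251361 clicks turned acw 0.002325421979335881 tilt [-0.0016 -0.0028 -1.    ]
```

Call:
move_arm([
  [[0,0,0],[0,0,-1],1],
  [[0,0,0],[0,0,-2],1],
  [[0,0,0],[0,0,-3],1],
  [[0,0,0],[0,0,-4],1],
  [[0,0,0],[0,0,-4],1],
])

```text
clock: 5.28
tcp_pos: [0.4897, 0.0508, 0.0753]
orientation: [-0.001, 0.221, 0.975, -0.002]
wrist_force: [-8.7, -5.8, 13.0]
finger_gap: 0.0469
grip_force: 55.3
```

```bash
python3 dial.py w2;python3 st.py
```

```text
red None white n 237 mean [0.4847 0.0602 0.085 ] ang 2.252658486795071 radial ang 2.1139901970643233 setting clicks 2.017194933894226 2.4144501513337584
dark hull bounds [0.4628 0.022  0.085 ] [0.5146 0.0763 0.085 ] yaw -0.44589096850880305
5.325 [0.4896 0.0508 0.0754] F [-8.2157 -6.6931 13.0688] M [-1.3458  1.7173  0.0229] gap 0.0464840471902715 55.29798209667206 yaw -0.44688887930778015 clicks turned acw 2.0019455366384005 tilt [-0.0025 -0.0041 -1.    ]
```

View pics/w2.png

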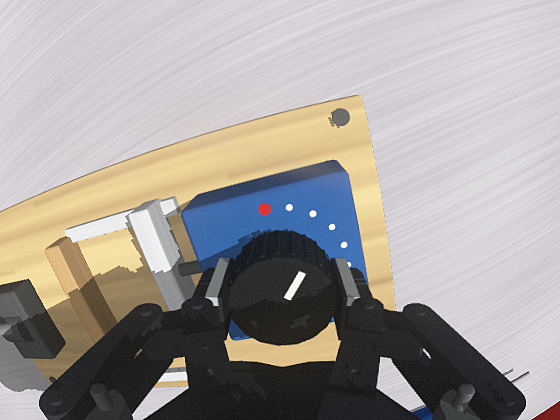

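The white line at (295,286) still has the same pose relative to the tool, so there's no slip, and the setting is now 2. I continue towards zero and then feel for the stop.

Call:
move_arm([
  [[0,0,0],[0,0,-1],1],
  [[0,0,0],[0,0,-2],1],
  [[0,0,0],[0,0,-3],1],
  [[0,0,0],[0,0,-3.7],1],
  [[0,0,0],[0,0,-3.7],1],
])

```text
clock: 5.95
tcp_pos: [0.4896, 0.0502, 0.0753]
orientation: [-0.002, -0.1, 0.995, -0.003]
wrist_force: [-8.9, -9.4, 13.4]
finger_gap: 0.0464
grip_force: 55.3
```

```bash
python3 dial.py;python3 st.py
```

```text
red None white n 207 mean [0.4804 0.0539 0.085 ] ang 2.898540342354324 radial ang 2.8505924259646425 setting clicks 0.16688050751281686 0.3042411109221482
dark hull bounds [0.4623 0.0255 0.085 ] [0.5113 0.0779 0.085 ] yaw 0.20001138214590772
6.0 [0.4896 0.0502 0.0753] F [-8.6441 -8.5769 12.9147] M [-1.6965  1.7329  0.3809] gap 0.046560351788590505 55.337074398994446 yaw 0.19908066449205286 clicks turned acw 3.852511171217056 tilt [-0.0027 -0.0055 -1.    ]
```

Call:
move_arm([
  [[0,0,0],[0,0,-0.4],1],
  [[0,0,0],[0,0,-0.7],1],
  [[0,0,0],[0,0,-0.7],1],
])

```text
clock: 6.38
tcp_pos: [0.4896, 0.0499, 0.0754]
orientation: [-0.002, -0.159, 0.987, -0.003]
wrist_force: [-8.9, -8.2, 13.2]
finger_gap: 0.0465
grip_force: 55.2
```

```bash
python3 dial.py;python3 st.py
```

```text
red None white n 209 mean [0.4801 0.0526 0.085 ] ang 3.00433553654737 radial ang 2.974617140114637 setting clicks 17.863792017045512 17.94892891503252
dark hull bounds [0.4626 0.0256 0.085 ] [0.5125 0.0788 0.085 ] yaw 0.31870582684775456
6.425 [0.4896 0.0499 0.0754] F [-9.0546 -8.6546 12.9703] M [-1.9645  1.5834 -0.78  ] gap 0.046656175466424844 55.25572121143341 yaw 0.31839325302774707 clicks turned acw 4.194316413021455 tilt [-0.0026 -0.006  -1.    ]
```

The stop torque of -0.78 N·m appeared 0.07 rad past the zero angle, so the dial is at its end stop and not forced. From here 5 clicks clockwise is 104° of commanded turn.

Call:
move_arm([
  [[0,0,0],[0,0,1],1],
  [[0,0,0],[0,0,2],1],
  [[0,0,0],[0,0,3],1],
  [[0,0,0],[0,0,4],1],
  [[0,0,0],[0,0,5],1],
])

```text
clock: 7.05
tcp_pos: [0.4897, 0.0509, 0.0754]
orientation: [-0.001, 0.275, 0.961, -0.002]
wrist_force: [-8.8, -5.6, 12.7]
finger_gap: 0.0466
grip_force: 55.3
```

Call:
move_arm([
  [[0,0,0],[0,0,1],1],
  [[0,0,0],[0,0,2],1],
  [[0,0,0],[0,0,3],1],
  [[0,0,0],[0,0,4],1],
  [[0,0,0],[0,0,5],1],
])

```text
clock: 7.68
tcp_pos: [0.4904, 0.0514, 0.0754]
orientation: [0.0, 0.656, 0.755, -0.001]
wrist_force: [-5.5, -3.3, 11.1]
finger_gap: 0.0463
grip_force: 55.0
```

Call:
move_arm([
  [[0,0,0],[0,0,0.4],1],
  [[0,0,0],[0,0,0.4],1],
  [[0,0,0],[0,0,0.4],1],
])

```text
clock: 8.05
tcp_pos: [0.4905, 0.0515, 0.0754]
orientation: [0.0, 0.679, 0.734, -0.001]
wrist_force: [-5.5, -3.3, 11.7]
finger_gap: 0.0465
grip_force: 55.0
```

```bash
python3 dial.py w3;python3 st.py
```

```text
red None white n 221 mean [0.4962 0.0612 0.085 ] ang 1.2147808852683233 radial ang 1.049388395936527 setting clicks 4.990493970542733 5.464308347571135
dark hull bounds [0.4647 0.0279 0.085 ] [0.5167 0.0795 0.085 ] yaw -1.4939746255697142
8.1 [0.4905 0.0515 0.0754] F [-4.5277 -3.2838 10.9765] M [-0.6834  1.462   0.048 ] gap 0.04649517206373828 55.04237115383148 yaw -1.4939274143993344 clicks turned acw -0.9975976302456684 tilt [-0.001  -0.0024 -1.    ]
```

View pics/w3.png

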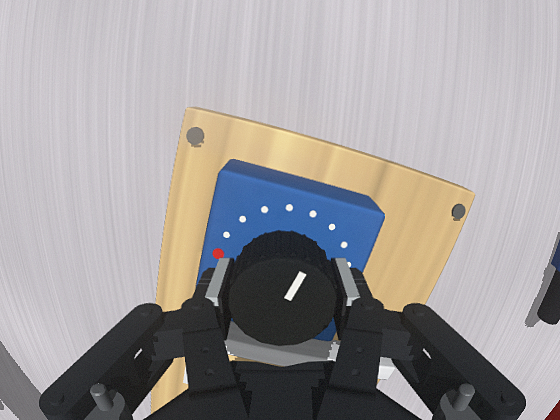

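The white line at (295,286) now reads 4.99 clicks, and the dial torque is near zero. I release and lift straight up.

Call:
move_arm([
  [[0,0,0],[0,0,0],-1],
  [[0,0,0],[0,0,0],-1],
  [[0,0,0],[0,0,0],-1],
  [[0,0,0],[0,0,0],-1],
  [[0,0,0],[0,0,0],-1],
])

```text
clock: 8.72
tcp_pos: [0.4914, 0.0524, 0.0739]
orientation: [-0.0, 0.679, 0.734, -0.0]
wrist_force: [0.2, -0.2, 0.5]
finger_gap: 0.0853
grip_force: 0.0
```

Call:
move_arm([
  [[0,0,-30],[0,0,0],-1],
  [[0,0,-60],[0,0,0],-1],
  [[0,0,-90],[0,0,0],-1],
  [[0,0,-126],[0,0,0],-1],
  [[0,0,-126],[0,0,0],-1],
])

```text
clock: 9.35
tcp_pos: [0.4934, 0.0522, 0.2028]
orientation: [0.002, 0.679, 0.734, 0.002]
wrist_force: [0.2, 0.2, 0.4]
finger_gap: 0.0853
grip_force: 0.0
```

```bash
python3 dial.py;python3 st.py
cat > lev.py <<'E'
from h import *
from b import jw
np.set_printoptions(precision=4,suppress=True)
for c in ('top','side','wrist'):
    p=env.read_camera(c)
    for t in ('lock_tip','dial_top'): print(c,t,[(x['centre'],x['confidence']) for x in env.landmark_of(t,p)[:2]])
th=np.arcsin(33.5/70)
print('expected start',jw([[-33.5,-125,101.5]]),'end',jw([[33.5,-125,101.5]]))
E
python3 lev.py | grep -v '^ \['
```

```text
red [0.4584 0.0571 0.052 ] white n 70 mean [0.496  0.0617 0.085 ] ang 1.1942821556245107 radial ang 1.0839496587052142 setting clicks 5.049218480073345 5.365297665440286
dark hull bounds [0.4685 0.0279 0.085 ] [0.5149 0.0799 0.085 ] yaw -1.493496543041984
9.4 [0.4923 0.0523 0.2011] F [-0.4943 -0.2453 -0.179 ] M [-0.0132  0.0104 -0.0005] gap 0.08534872883601816 0.0 yaw -1.4934654640290532 clicks turned acw -0.9962742404847602 tilt [ 0.0029 -0.0002 -1.    ]
[ 0.4889 -0.0658 -0.1848] [[-0.2532  0.0799]
top lock_tip [([0.4329, -0.1841, 0.0993], 0.56)]
top dial_top []
side lock_tip [([0.4314, -0.1818, 0.0991], 0.45)]
side dial_top [([0.4895, 0.0497, 0.0863], 0.92), ([0.7515, 0.0545, 0.0012], 0.28)]
wrist lock_tip [([0.5039, -0.0339, 0.0477], 0.16)]
wrist dial_top [([0.492, 0.0539, 0.0866], 0.86)]
expected start [[ 0.433  -0.1826  0.1015]] end [[ 0.4988 -0.1949  0.1015]]
```

```bash
python3 -c "
from h import *
from b import jw
A=jw([[-90,-125,200]])[0]; print(A,tool(A))"|tail -1
```

```text
[ 0.3774 -0.1722  0.2   ] [-215.0551 -130.6513   -0.4723]
```

Call:
move_arm([
  [[-43,-26,0],[0,0,0.3],0],
  [[-86,-52,0],[0,0,0.6],1],
  [[-129,-78,0],[0,0,0.9],1],
  [[-172,-105,0],[0,0,1.2],1],
  [[-215,-131,0],[0,0,1.5],1],
], squeeze=20)

```text
clock: 10.48
tcp_pos: [0.3765, -0.1734, 0.2]
orientation: [0.0, 0.77, 0.638, 0.0]
wrist_force: [1.1, -0.2, -0.1]
finger_gap: -0.0003
grip_force: 0.0
```

Call:
move_arm([
  [[0,0,0],[0,0,0],1],
  [[0,0,25],[0,0,0],1],
  [[0,0,55],[0,0,0],1],
  [[0,0,88],[0,0,0],1],
  [[0,0,88],[0,0,0],1],
])

```text
clock: 11.1
tcp_pos: [0.3759, -0.1701, 0.1101]
orientation: [-0.003, 0.769, 0.639, -0.001]
wrist_force: [0.4, -0.1, 0.3]
finger_gap: -0.0002
grip_force: 0.0
```

```bash
python3 -c "
from h import *
from b import jw
p=env.read_camera('wrist'); save(p,'w4')
p=env.read_camera('side'); save(p,'s4')
print(tool(jw([[-33.5,-125,101.5],[33.5,-125,101.5]])))"|tail -2;python3 st.py; python3 -c "
import cv2,numpy as np
a=cv2.imread('pics/w4.png');b=cv2.imread('pics/s4.png')[190:350,170:370];b=cv2.resize(b,None,fx=2.5,fy=2.5)
c=np.zeros((420,800,3),np.uint8);c[:,:400]=a[:,80:480];c[:400,400:800]=b[:400,:400];cv2.imwrite('pics/c4.png',c)"
```

```text
[[ -0.6095  56.2771  10.998 ]
 [ -0.7046 123.277   10.9846]]
11.2 [ 0.3777 -0.1717  0.1125] F [ 0.3871 -0.2738  0.7721] M [-0.0047  0.0173  0.0312] gap 8.434952078151846e-05 0.0 yaw -1.7542177673954582 clicks turned acw -1.7432742443992204 tilt [-0.0002  0.0002 -1.    ]
```

View pics/c4.png

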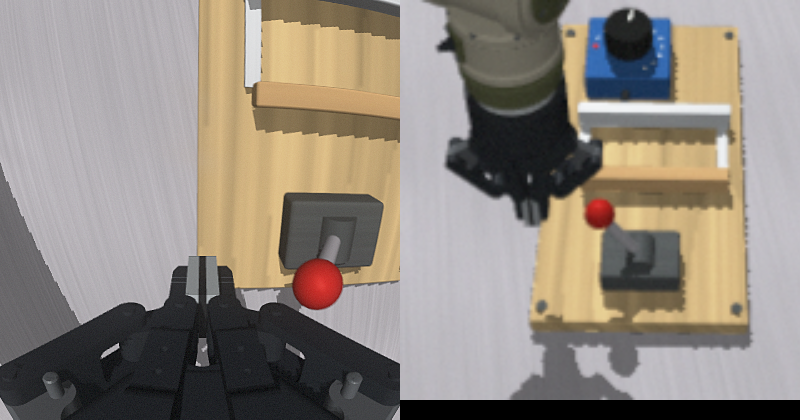

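The left half of the picture (wrist view) shows the shut fingers at (203,290), with the red ball at (317,284) level with them on the +y side. The side view on the right agrees. I push slowly along tool +y.

Call:
move_arm([
  [[0,12,0],[0,0,0],1],
  [[0,24,0],[0,0,0],1],
  [[0,32,0],[0,0,0],1],
  [[0,40,0],[0,0,0],1],
  [[0,48,0],[0,0,0],1],
])

```text
clock: 11.82
tcp_pos: [0.4253, -0.1811, 0.1122]
orientation: [0.0, 0.769, 0.639, -0.0]
wrist_force: [-1.8, 0.1, 1.6]
finger_gap: -0.0002
grip_force: 0.8
```

Call:
move_arm([
  [[0,8,0],[0,0,0],1],
  [[0,16,0],[0,0,0],1],
  [[0,24,0],[0,0,0],1],
  [[0,32,0],[0,0,0],1],
  [[0,38,0],[0,0,0],1],
])

```text
clock: 12.45
tcp_pos: [0.4623, -0.188, 0.1118]
orientation: [-0.0, 0.769, 0.639, -0.0]
wrist_force: [-0.7, -1.2, -1.5]
finger_gap: 0.0001
grip_force: 0.5
```

```bash
python3 -c "
from h import *
from b import jw
s=env.get_state();print(s['wrist_force'],tool(jw([[33.5,-125,101.5]])))
for c in ('top','side'):
  p=env.read_camera(c);print([(x['centre'],x['confidence']) for x in env.landmark_of('lock_tip',p)])
"|tail -3
```

```text
[-0.7357 -1.2416 -1.512 ] [[-0.0932 37.1521 10.2877]]
[([0.5098, 0.4138, -0.0001], 0.29)]
[([0.4892, -0.1918, 0.1029], 0.54)]
```

Call:
move_arm([
  [[0,4,0],[0,0,0],1],
  [[0,8,0],[0,0,0],1],
  [[0,8,0],[0,0,0],1],
])

```text
clock: 13.02
tcp_pos: [0.4702, -0.1895, 0.1121]
orientation: [0.0, 0.769, 0.639, 0.0]
wrist_force: [0.3, -0.1, 0.4]
finger_gap: 0.0001
grip_force: 0.1
```

Call:
move_arm([
  [[0,2,0],[0,0,0],1],
  [[0,4,0],[0,0,0],1],
  [[0,4,0],[0,0,0],1],
])

```text
clock: 13.4
tcp_pos: [0.4725, -0.1898, 0.1117]
orientation: [-0.001, 0.769, 0.639, -0.001]
wrist_force: [-4.5, -0.4, 2.4]
finger_gap: -0.0
grip_force: 2.6
```

Call:
move_arm([
  [[0,2,0],[0,0,0],1],
  [[0,3,0],[0,0,0],1],
  [[0,3,0],[0,0,0],1],
])

```text
clock: 13.78
tcp_pos: [0.473, -0.1899, 0.1115]
orientation: [-0.003, 0.769, 0.639, -0.003]
wrist_force: [-11.8, 0.3, 7.1]
finger_gap: -0.0001
grip_force: 6.5
```

```bash
python3 -c "
from h import *
from b import jw
s=env.get_state();print(s['wrist_force'],s['tcp_pos'],tool(jw([[33.5,-125,101.5]])))
for c in ('top','side'):
  p=env.read_camera(c);print([(x['centre'],x['confidence']) for x in env.landmark_of('lock_tip',p)])
"|tail -3
```

```text
[-11.8168   0.3192   7.1336] [ 0.473  -0.1899  0.1115] [[-0.1679 26.3591  9.8033]]
[]
[([0.4983, -0.194, 0.0982], 0.48)]
```

The lever is at its end stop: 12 N with no further travel, and the ball measures 0.498 against 0.499 expected. I back off and rise.

Call:
move_arm([
  [[0,-10,0],[0,0,0],1],
  [[0,-40,0],[0,0,0],1],
  [[0,-80,0],[0,0,0],1],
  [[0,-110,-10],[0,0,0],1],
  [[0,-130,-50],[0,0,0],1],
])

```text
clock: 14.6
tcp_pos: [0.3466, -0.1654, 0.1609]
orientation: [-0.002, 0.769, 0.639, -0.0]
wrist_force: [0.0, -0.4, -0.1]
finger_gap: -0.0001
grip_force: 0.0
```

Call:
move_arm([
  [[0,0,-40],[0,0,0],1],
  [[0,0,-80],[0,0,0],1],
  [[0,0,-80],[0,0,0],1],
  [[0,0,-80],[0,0,0],1],
])

```text
clock: 15.1
tcp_pos: [0.349, -0.1668, 0.2417]
orientation: [0.0, 0.769, 0.639, 0.0]
wrist_force: [0.1, 0.3, -0.2]
finger_gap: 0.0002
grip_force: 0.0
```

```bash
cat > f.py <<'E'
from h import *
from b import jw
np.set_printoptions(precision=4,suppress=True)
print('RES'); ims=[]
for c in ('top','side'):
    p=env.read_camera(c); im=p['pixels'][:,:,::-1].copy(); ims.append(im)
    old=cv2.imread(f'pics/{c}0.png')
    for t in ('lock_tip','stop_face','dial_top','clip_box','driver','blocks'): print(c,t,[x['centre'] for x in env.landmark_of(t,p)[:1]])
    for u in proj(p,jw([[33.5,-125,101.5]])): cv2.circle(im,tuple(u.round().astype(int).tolist()),2,(255,0,255),1)
a=cv2.resize(ims[0][170:300,200:400],(400,260)); b=cv2.resize(ims[1][180:340,190:350],(400,400))
c=np.zeros((400,800,3),np.uint8); c[:260,:400]=a; c[:,400:]=b; cv2.imwrite('pics/f.png',c)
E
python3 f.py | sed -n '/RES/,$p'; python3 st.py
```

```text
RES
top lock_tip [[0.4978, -0.1981, 0.101]]
top stop_face [[0.5009, -0.0329, 0.0411]]
top dial_top [[0.4887, 0.0497, 0.0874]]
top clip_box [[0.3424, -0.4191, 0.001]]
top driver [[0.7532, 0.0518, 0.0016]]
top blocks [[0.5103, 0.4153, -0.002]]
side lock_tip [[0.4568, 0.0567, 0.0545]]
side stop_face [[0.5027, -0.0361, 0.0402]]
side dial_top [[0.4921, 0.0515, 0.086]]
side clip_box [[0.3411, -0.4174, -0.0015]]
side driver [[0.749, 0.0518, -0.0038]]
side blocks [[0.5131, 0.4159, -0.0007]]
15.8 [ 0.3489 -0.1668  0.242 ] F [ 0.0913 -0.0537 -0.327 ] M [ 0.0013 -0.0249 -0.0098] gap 2.5244111531555287e-05 0.0 yaw -1.7553036648007407 clicks turned acw -1.746385109981324 tilt [ 0.     -0.0001 -1.    ]
```

View pics/f.png

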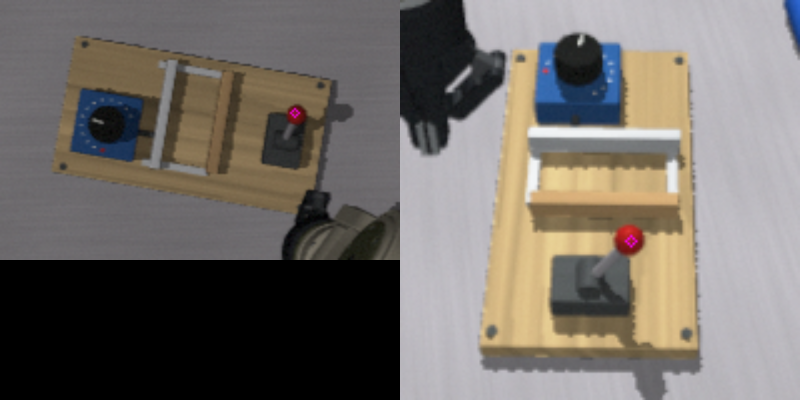

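The red ball lies on the predicted end-of-travel marker in both views, at (295,114) and (629,241). The dial still reads 5, the loose items haven't moved, and the robot is clear of everything.

```bash
python3 -c "
from workcell import env
print(env.hand_in())"
```

```text
the job is handed in; nothing more can be done
None
```

I wound the dial to its zero stop without forcing it, set it to five clicks clockwise, threw the lock lever fully to the far side, left the tools and stock where they were, and handed in the job at about 16 s.

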